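# Straightedge against a stack of LED panels

## Task

Get the thin steel straightedge off the raised shelf: it lies too flat to be picked up cleanly, so slide it until one end sticks out past the shelf's edge, then grip that end and lift it. Set it down, without dropping it, flat on the free ledge of the plywood jig and flush against the side of the clamped stack of LED panels there, so that it covers the whole length of that side, then let go. Leave everything else on the bench where it stands.

Things in the scene. Friction and masses are not known exactly. Their poses are not given: they have to be found in the camera images.
- rule_center (a point): The straightedge: a plain steel bar 200 mm long (its y axis), 30 mm wide (x) and 2 mm thick (z), about 0.1 kg, loose, lying flat on the riser at the start, about along the riser's y. It is smooth and slides easily on riser and jig (friction about 0.25), so a fingertip pressed lightly on it draws it along. Same either way round. Point: its centre, half-way up.
- rule_end_a (a point): Middle of the straightedge's +y end face, half-way up.
- rule_end_b (a point): Middle of the straightedge's -y end face, half-way up.
- riser: Raised shelf, fixed: a grey flat board 210 mm (x) by 260 mm (y), 12 mm thick, its top 60 mm above the bench, on two upright aluminium legs (along x, 190 mm long, set at y = +-110 mm). Origin: centre of its underside, on the bench; z up.
- jig: Jig, fixed: a plywood board 180 mm (x) by 110 mm (y), top 45 mm above the bench, on a steel foot. A stack of LED panels, 12 mm high with lenses 5 mm higher, fills it from x = -30 to +90 mm over the full 110 mm (clamp bar at x = 82 mm, up to 25 mm above the board). The strip from x = -90 to -30 mm is the free ledge, level, without rims. Origin: centre of its underside, on the bench; z up.
- jig_edge (a point): Middle of the lower edge of the stack's side next to the ledge, at the ledge's top. The side runs along the jig's y (110 mm long, 12 mm high) and faces the jig's -x. Board and stack both end 55 mm either way, so a straightedge centred here sticks out 45 mm at both ends. Axes as the jig's.
- glue_center (a point): White glue bottle, 44 mm in diameter, 150 mm tall, loose, upright on the bench close by one of the riser's two y sides (either one). Centre, half-way up.
- tray_center (a point): Low open parts tray, 90 by 60 mm and 25 mm high, loose, on the bench by the riser's other y side. Centre, half-way up.
- jar_center (a point): Small glass jar, 28 mm in diameter, 38 mm tall, loose, standing near the riser's +x edge, beyond the straightedge. Centre, half-way up.
- fan_center (a point): Black cooling fan, 120 by 120 by 38 mm, loose, standing on edge at the back of the bench. Centre, half-way up.
- can_center (a point): Metal can, 40 mm in diameter, 120 mm tall, loose, upright on the bench some 80 mm beyond one y end of the jig's ledge (either one), in the way of a gripper there. Centre, half-way up.
- tape_center (a point): Tape roll lying flat, 70 mm in diameter, 20 mm high, loose, on the bench beyond the other end of the jig's ledge. Centre, half-way up.
- rule: The same straightedge: origin at the centre of its underside, axes as above.

How it is judged:
By the outcome, as a careful person would: the job done as asked, in the order asked, and still so for the second after the job is handed in, with the robot touching nothing.
It also fails if it takes over 64 s, if anything falls off the work surface, if the arm or the gripper's body presses on something with over 40 N, if the wrist force passes 120 N, or if a joint passes its speed limit or range.

## Robot

A 6-joint arm with a two-finger parallel gripper is mounted at the origin on the work surface. World frame = base frame: x ahead of the robot, y to its left, z up, the work surface at z = 0. Lengths are in m, angles in rad, forces in N, time in s.
With the tool pointing down it reaches from about 0.35 to 0.85 m from the base axis. Payload 8.1 kg.
Tool frame: the origin (TCP) lies midway between the tips of the shut fingers; the grasp point (between the pads) lies 19 mm behind it (env.tcp_to_grasp is the distance from the TCP to the grasp point, in m); z points along the fingers, y is the direction in which the jaws open and shut (so a half turn about z gives the same grasp; the last joint's range is limited). The gripper opens to 85 mm and grips with 20 to 120 N. Pads are 22 mm wide; open, the fingers measure 114 mm over their backs; the gripper's body (76 mm by 85 mm) begins 54 mm behind the grasp point. The pads swing forward as they close: fully open they stand 13 mm farther back than shut.
Start: joints at [-1.322, 0.13, 1.488, -0, 1.523, -0.085], TCP at [0.197, -0.567, 0.231] pointing down, gripper open.
Joint ranges: [-2.96, 2.96], [-0.89, 2.26], [0.02, 2.5], [-1.34, 4.48], [0, 2.73], [-2.66, 2.66]. Speed limits (rad/s): [2.39, 2.39, 2.79, 3.14, 3.14, 3.14].

## Interface

Orientations are given as a 3x3 rotation matrix whose columns are the frame's x, y, z axes.
In Python, from bench import env gives the robot as it stands. Calls block until the motion is done:
- env.move_ptp(position, orientation): joint-space move of the TCP to a pose.
- env.move_straight(position, frame=None, vel=0.15, force_limit=None): straight line of the TCP; frame=None keeps the orientation; vel is the mean speed in m/s. With force_limit (N) it stops when the force on the tool has changed by that much, and returns True; else False.
- env.movej(angles): joint-space move.
- env.command_gripper(opening, effort=None): opening from 0.0 (shut) to 1.0 (fully open); effort is the grip in N (None keeps the last); returns when the fingers have stopped.
- env.dwell(seconds).
- env.ik(position, orientation): joint angles nearest the present ones, or None.
- env.read_state(): the state.
- env.camera(name): name is "side" or "top"; returns a dict with "img" (480x640x3 uint8, red, green, blue), "range_z" (480x640 float32, m along the optical axis (not along the pixel's ray), 0 where there is no reading), "intrinsics" (3x3 intrinsics, pixels), "xyz" and "attitude" of the camera in the world. Camera axes: x right, y up, looking along -z (the intrinsics and any distortion apply to the point x, -y, -z); pixel columns grow to the right and rows downward; lengths in m; the calibration is good to about 2 mm. A picture is of the moment at which its call begins.
A pose or a line that the arm cannot do raises env.IKError and nothing moves.
- env.sign_off(): hands the job in, once; it reports no verdict.
The state is a dict: "time_s": time; "joint_positions": joint angles; "dq": joint speeds; "effort": joint torques, N m; "position": TCP position; "tcp_rot": TCP orientation; "force": force on the tool from outside, world axes, zero at the start; "torque": the same for the moment, N m; "opening": opening from 0.0 (shut) to 1.0 (fully open).
Only numpy, scipy, OpenCV 4.12 (cv2) and the standard library are available. Lean on these libraries where they do the work, as an engineer would, in place of code of your own. Each camera call takes 0.05 s, during which the arm holds its last target.

## Working session

There is one attempt and no reset: what is moved stays moved. The work goes in short steps, each a Python script; the robot and the scene stay as the last script left them, time stands still between calls to the robot, and variables do not carry over. Pictures are saved under pics/ and viewed, and the job is handed in when it is done.

```bash
ls; mkdir -p pics; python3 - <<'E'
from bench import env
import cv2,numpy as np
for n in("top","side"):
    c=env.camera(n); cv2.imwrite(f"pics/{n}0.png",c["img"][:,:,::-1]); np.savez(f"{n}0.npz",**c)
    print(n,c["intrinsics"],c["xyz"],c["attitude"],[k for k in c])
s=env.read_state();print(s["time_s"],s["position"],s["tcp_rot"],s["force"],env.tcp_to_grasp)
E
```

```text
pics
top [[539.89362689   0.         318.56465878]
 [  0.         539.89362689 240.94023866]
 [  0.           0.           1.        ]] [ 0.56085556 -0.03043651  1.09630701] [[ 0.01431916  0.99927181 -0.03536675]
 [-0.99970641  0.01361604 -0.02004225]
 [-0.0195461   0.03564335  0.99917341]] ['img', 'range_z', 'intrinsics', 'xyz', 'attitude']
side [[502.40865714   0.         317.74738869]
 [  0.         502.40865714 240.07455641]
 [  0.           0.           1.        ]] [ 0.51442934 -1.10035512  0.69665161] [[ 0.99712384  0.01600927 -0.07407931]
 [-0.07202704  0.50431012 -0.86051345]
 [ 0.02358275  0.8633742   0.50401275]] ['img', 'range_z', 'intrinsics', 'xyz', 'attitude']
0.1 [ 0.19647587 -0.56637775  0.2303193 ] [[ 9.44807106e-01  3.27626855e-01 -4.20354303e-04]
 [ 3.27627094e-01 -9.44805685e-01  1.64458273e-03]
 [ 1.41656331e-04 -1.69153291e-03 -9.99998559e-01]] [0.97352946 0.19464702 0.10171516] 0.0187
```

View pics/top0.png

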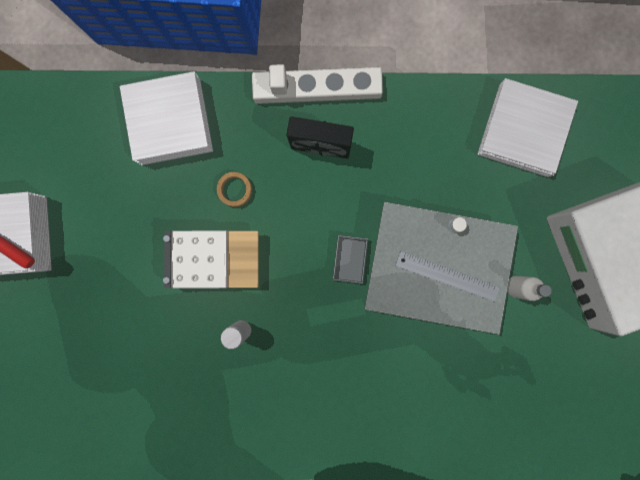

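View pics/side0.png

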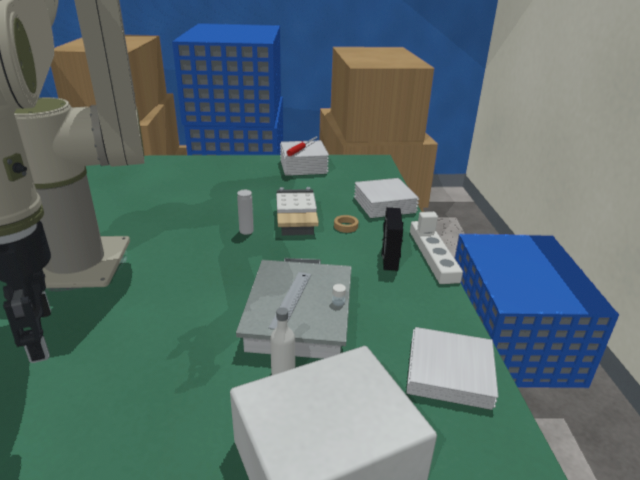

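The top view shows the rule from (400,260) to (497,294) on the grey riser. The bottle stands on the riser's −y side, the tray on +y at (350,260), and the jar on the riser at (460,225). The jig's ledge is at (245,260), facing −y. The can is near its −x end and the tape near its +x end, so I'll slide the rule toward the tray side. Measuring next.

```bash
cat > h.py <<'E'
import numpy as np,cv2
def ray(c,u,v):
    K=c["intrinsics"];d=np.array([(u-K[0,2])/K[0,0],-(v-K[1,2])/K[1,1],-1.0])
    return c["attitude"]@d
def on_plane(c,u,v,z):
    d=ray(c,u,v);return c["xyz"]+d*(z-c["xyz"][2])/d[2]
def proj(c,p):
    q=c["attitude"].T@(np.asarray(p)-c["xyz"]);K=c["intrinsics"]
    return np.array([K[0,0]*q[0]/-q[2]+K[0,2],K[1,1]*-q[1]/-q[2]+K[1,2]])
def cloud(c):
    v,u=np.mgrid[:480,:640];K=c["intrinsics"];r=c["range_z"]
    P=np.stack([(u-K[0,2])/K[0,0]*r,-(v-K[1,2])/K[1,1]*r,-r],-1)@c["attitude"].T+c["xyz"]
    P[r<=0]=np.nan
    return P
def crop(img,x0,y0,x1,y1,s):
    return cv2.resize(img[y0:y1,x0:x1],None,fx=s,fy=s,interpolation=cv2.INTER_CUBIC)[:,:,::-1]
E
python3 - <<'E'
from h import *
c=dict(np.load("top0.npz"));s=dict(np.load("side0.npz"))
P=cloud(c);z=P[...,2]
for n,(u,v) in dict(bench=(300,300),riser=(420,220),rule=(450,277),ledge=(243,260),stack=(203,250),tray=(350,260),bench2=(320,400)).items(): print(n,P[v,u].round(4),c["img"][v,u])
cv2.imwrite("pics/t1.png",crop(c["img"],355,190,555,340,4))
cv2.imwrite("pics/t2.png",crop(c["img"],150,160,350,310+50,4)[:600])
# height map
h=np.clip(np.nan_to_num(z)*255/0.16,0,255).astype(np.uint8)
cv2.imwrite("pics/hm.png",cv2.applyColorMap(h,cv2.COLORMAP_JET))
E
```

```text
bench [ 0.4792  0.0276 -0.0031] [47 87 66]
riser [ 0.6406 -0.2041  0.0566] [131 136 133]
rule [ 0.5322 -0.261   0.0617] [146 148 154]
ledge [0.5588 0.1379 0.0434] [188 158 117]
stack [0.5771 0.2143 0.0543] [222 221 216]
tray [ 0.5619 -0.0726  0.003 ] [104 109 109]
bench2 [ 0.2798 -0.0159  0.0007] [51 95 72]
```

View pics/t1.png

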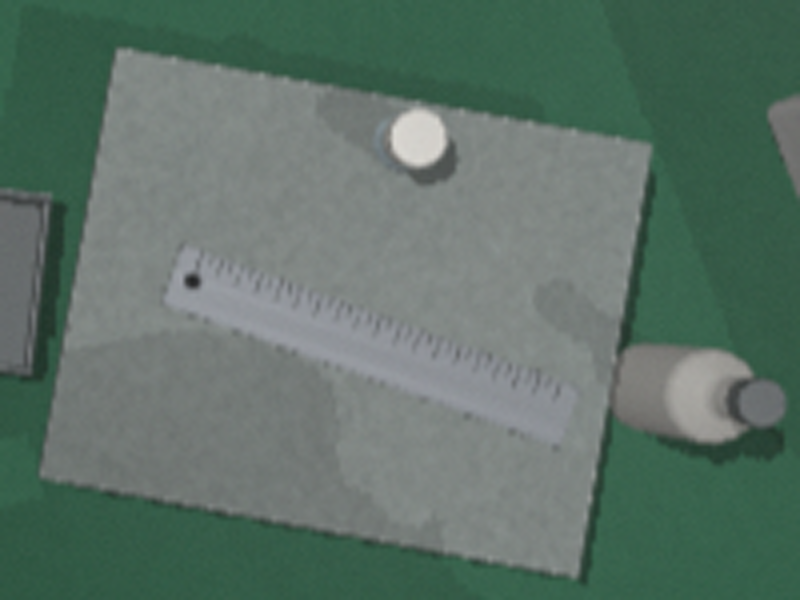

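View pics/t2.png

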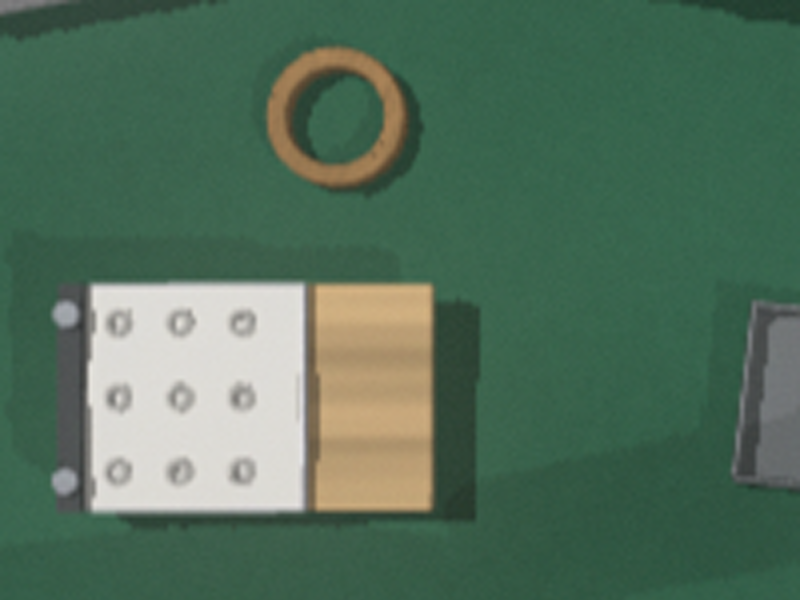

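View pics/hm.png

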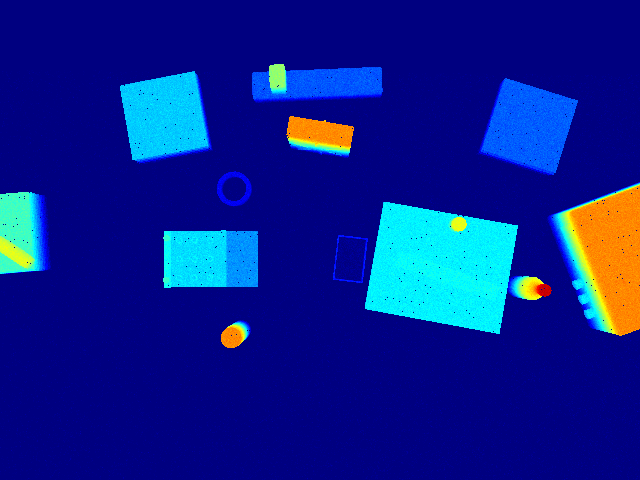

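The crops show the rule's corners at about (402,251)/(396,266) and (499,286)/(494,302), the riser's left edge from (384,202) to (365,309), and the ledge between u≈228 and 258. Now the numbers from masks.

```bash
cat > meas.py <<'E'
from h import *
def rect(c,mask,z):
    cs,_=cv2.findContours(mask.astype(np.uint8),cv2.RETR_EXTERNAL,cv2.CHAIN_APPROX_NONE)
    k=max(cs,key=cv2.contourArea)[:,0]
    pts=np.array([on_plane(c,u,v,z)[:2] for u,v in k])
    (cx,cy),(w,h),a=cv2.minAreaRect(pts.astype(np.float32))
    t=np.deg2rad(a); e=np.array([np.cos(t),np.sin(t)]);f=np.array([-e[1],e[0]])
    if w<h: e,f,w,h=f,-e,h,w
    return np.array([cx,cy]),e,w,h   # e = long axis
def rule_mask(c,box=(340,190,530,340)):
    im=c["img"].astype(int);m=np.zeros((480,640),np.uint8)
    mm=((im[...,2]-im[...,1]>=3)&(im[...,2]-im[...,0]>=4)&(im.sum(2)>330)).astype(np.uint8)
    x0,y0,x1,y1=box;m[y0:y1,x0:x1]=mm[y0:y1,x0:x1]
    return cv2.morphologyEx(m,cv2.MORPH_CLOSE,np.ones((5,5),np.uint8))
E
python3 - <<'E'
from meas import *
c=dict(np.load("top0.npz"));s=dict(np.load("side0.npz"))
P=cloud(c);z=P[...,2];im=c["img"].astype(int)
box=lambda x0,y0,x1,y1:(lambda m:(m.__setitem__((slice(y0,y1),slice(x0,x1)),1),m)[1])(np.zeros((480,640),np.uint8))
m=rule_mask(c);r=rect(c,m,.062);print("rule",r, m.sum())
ri=((z>.045)&(z<.08)).astype(np.uint8)*box(355,190,530,345);r2=rect(c,cv2.morphologyEx(ri,cv2.MORPH_CLOSE,np.ones((5,5))),.06);print("riser",r2)
for nm,R in(("rule",r),("riser",r2)): print(nm,"ang",np.rad2deg(np.arctan2(R[1][1],R[1][0])))
led=((im[...,0]-im[...,2]>40)).astype(np.uint8)*box(220,222,270,298);led=cv2.morphologyEx(led,cv2.MORPH_CLOSE,np.ones((5,5)))
print("ledge",rect(c,led,.045))
st=((z>.05)).astype(np.uint8)*box(150,222,240,298);print("stack",rect(c,cv2.morphologyEx(st,cv2.MORPH_CLOSE,np.ones((5,5))),.057))
wh=((im.min(2)>185)).astype(np.uint8)*box(168,222,240,298);print("white",rect(c,cv2.morphologyEx(wh,cv2.MORPH_CLOSE,np.ones((15,15))),.057))
def circ(mk,zz):
    v,u=np.nonzero(mk);return on_plane(c,u.mean(),v.mean(),zz).round(4), 
print("can",circ((z>.112)&(box(215,315,260,355)>0),.12))
print("jar",circ((z>.088)&(box(445,210,475,240)>0),.098))
print("bottle",circ((z>.13)&(box(505,270,560,310)>0),.15))
print("tape",circ((z>.01)&(box(210,165,260,212)>0),.02))
print("tray",rect(c,cv2.morphologyEx(((z>.01)&(z<.04)).astype(np.uint8)*box(325,225,368,295),cv2.MORPH_CLOSE,np.ones((9,9))),.025))
# side camera cross-check
for p in ([*r[0],.062],[*(r[0]+.1*r[1]),.062],[*(r[0]-.1*r[1]),.062]): print(proj(s,p).round(1),proj(c,p).round(1))
cv2.imwrite("pics/mask.png",m*255)
cv2.imwrite("pics/s1.png",crop(s["img"],230,180,390,300+20,5)[:600])
E
```

```text
rule (array([ 0.53379107, -0.2555747 ]), array([0.32997085, 0.94399112]), 0.1997820883989334, 0.03014434687793255) 1743
riser (array([ 0.54833603, -0.26113814]), array([0.1662426 , 0.98608488]), 0.29569917917251587, 0.20956529676914215)
rule ang 70.73299407958984
riser ang 80.43057250976562
ledge (array([0.56088352, 0.13968189]), array([0.99983077, 0.01839641]), 0.10946570336818695, 0.05883699283003807)
stack (array([0.56043369, 0.2297419 ]), array([-0.03072591,  0.99952785]), 0.12306983023881912, 0.10849174112081528)
white (array([0.56052929, 0.22208115]), array([0.99978942, 0.02052127]), 0.10661296546459198, 0.10295338928699493)
can (array([0.4193, 0.1452, 0.12  ]),)
jar (array([ 0.6315, -0.2682,  0.098 ]),)
bottle (array([ 0.5151, -0.4029,  0.15  ]),)
tape (array([0.7023, 0.1633, 0.02  ]),)
tray (array([ 0.56479293, -0.07141034]), array([-0.99461285,  0.10365943]), 0.0896834135055542, 0.059977661818265915)
[290.7 298.4] [447.2 276.1]
[304.3 272.7] [397.6 258.1]
[274.7 328.5] [497.  294.3]
```

View pics/s1.png

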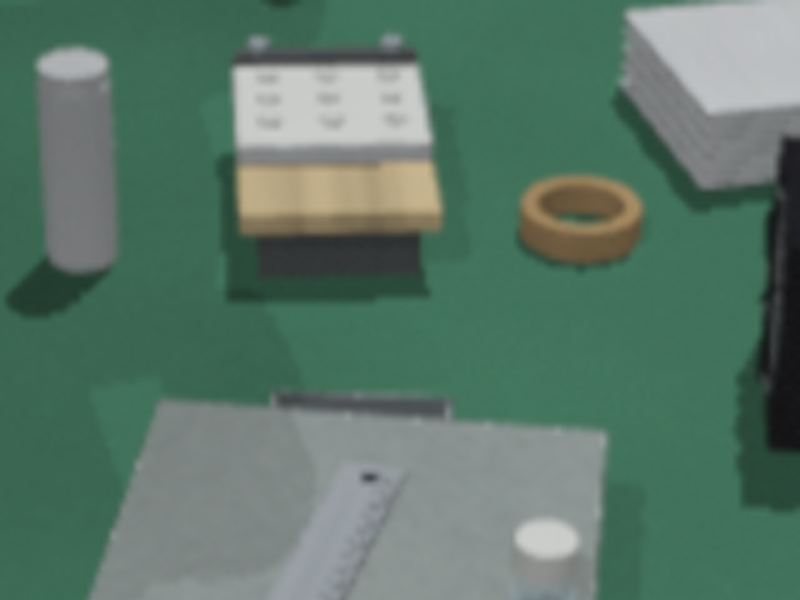

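The sizes check out: rule 199.8×30.1 mm, riser width 209.6, ledge 109.5×58.8, tray 89.7×60. The side-camera projection of the rule's end agrees too. I'll drag the rule about 99 mm along its own axis so it overhangs by about 52 mm on the +y side. First a check that all planned poses are reachable.

```bash
cat >> h.py <<'E'
def down(ang):
    x=np.array([np.cos(ang),np.sin(ang),0]);z=np.array([0,0,-1.]);return np.stack([x,np.cross(z,x),z],1)
E
python3 - <<'E'
from bench import env
from meas import *
c0=np.array([.53379,-.25557]);a=np.deg2rad(70.73);e=np.array([np.cos(a),np.sin(a)])
for nm,p,z,an in(("press",c0+.01*e,.06,a),("pressend",c0+.109*e,.06,a),("grasp",c0+.183*e,.04,a),("up",c0+.183*e,.25,a),("place",[.645,.155],.025,.02),("placeup",[.645,.155],.25,.02)):
    q=env.ik(np.array([*p,z]),down(an));print(nm,None if q is None else np.round(q,2))
# drag start
R=down(a)
env.command_gripper(0.0,effort=40)
env.move_ptp(np.array([*(c0+.01*e),.12]),R)
print(env.move_straight(np.array([*(c0+.01*e),.072]),vel=.12))
f0=np.array(env.read_state()["force"])
hit=env.move_straight(np.array([*(c0+.01*e),.052]),vel=.012,force_limit=5)
st=env.read_state();print(hit,st["position"],np.array(st["force"])-f0,st["time_s"])
E
```

```text
press [-0.52  0.25  1.68 -0.    1.21 -0.18]
pressend [-0.35  0.25  1.68 -0.    1.21 -0.01]
grasp [-0.22  0.3   1.66 -0.    1.18  0.11]
up [-0.22  0.12  1.46 -0.    1.56  0.11]
place [ 0.16  0.47  1.47 -0.    1.2   1.71]
placeup [ 0.16  0.3   1.27 -0.    1.58  1.71]
False
True [ 0.53718105 -0.24617327  0.06210073] [-1.68070084 -0.96906255  3.90109433] 4.0917
```

Contact came at z = 0.0621 against an expected 0.062. Dragging a first segment and watching the force.

```bash
python3 - <<'E'
from bench import env
from meas import *
a=np.deg2rad(70.73);e=np.array([np.cos(a),np.sin(a),0])
p0=np.array(env.read_state()["position"]);zc=p0[2]
print(zc)
target=np.array([.53379,-.25557,0])+.01*e; target[2]=zc-.0006
for d in (.01,.03):
    env.move_straight(target+d*e,vel=.04)
    s=env.read_state();print(d,s["position"],np.round(s["force"],1),s["time_s"])
c=env.camera("top");cv2.imwrite("pics/t3.png",crop(c["img"],355,190,555,340,4))
E
```

```text
0.06210073196763036
0.01 [ 0.54123489 -0.23603663  0.06209837] [1.2 0.2 5.9] 4.4917
0.03 [ 0.54783063 -0.21701689  0.06208114] [0.8 1.5 5.4] 5.1417
```

View pics/t3.png

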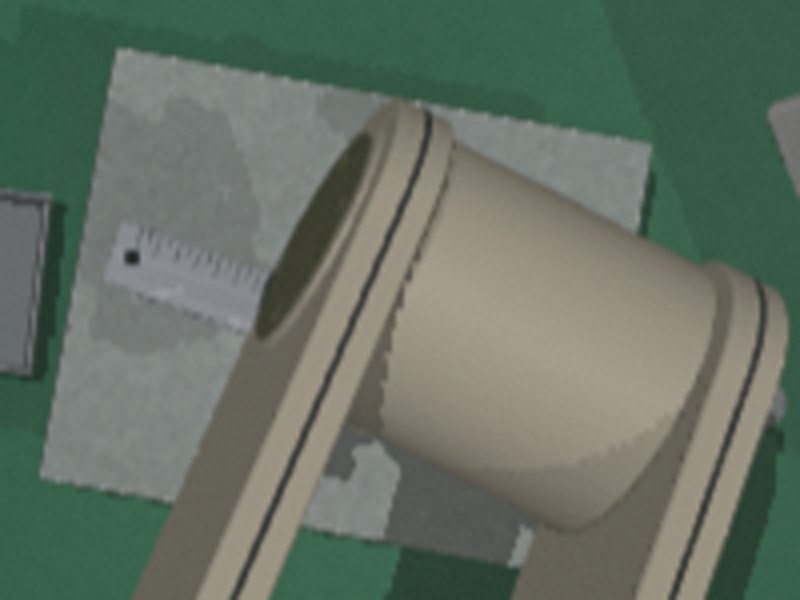

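The rule follows: its hole moved from (192,280) to (131,257) in the 4× crop, about 31 mm for a 30 mm stroke. Finishing the slide.

```bash
python3 - <<'E'
from bench import env
from meas import *
a=np.deg2rad(70.73);e=np.array([np.cos(a),np.sin(a),0])
t=np.array([.53379,-.25557,0])+.01*e; t[2]=.0615
for d in (.06,.098):
    env.move_straight(t+d*e,vel=.05)
    s=env.read_state();print(d,s["position"],np.round(s["force"],1),s["time_s"])
p=np.array(s["position"])
env.move_straight(p+[0,0,.10],vel=.12)
env.movej(np.array(env.read_state()["joint_positions"])+np.array([-.75,0,0,0,0,0]))
c=env.camera("top");np.savez("top1.npz",**c);cv2.imwrite("pics/t4.png",crop(c["img"],325,190,525,340,4))
m=rule_mask(c,(330,200,530,340));r=rect(c,m,.062);print(r,np.rad2deg(np.arctan2(r[1][1],r[1][0])),env.read_state()["time_s"])
E
```

```text
0.06 [ 0.55772601 -0.18857456  0.06210354] [0.1 2.  6.2] 5.9417
0.098 [ 0.57015529 -0.15278407  0.06207792] [1.4 2.  5.6] 6.85
(array([ 0.56685489, -0.1623753 ]), array([0.32368828, 0.94616378]), 0.20015496015548706, 0.029733970761299133) 71.11387634277344 9.4833
```

View pics/t4.png

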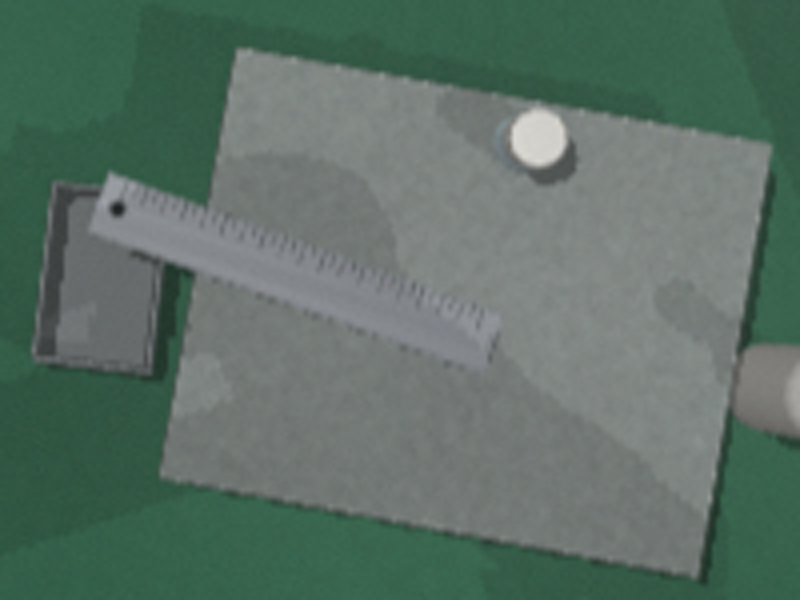

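The rule now overhangs about 50 mm, centred at (0.5669, −0.1624) at 71.1°. Its end in the crop is at (100,205) and the riser edge at (200,240). Gripping across its width, 16 mm from the end.

```bash
python3 - <<'E'
from bench import env
from meas import *
a=np.deg2rad(71.1);e=np.array([np.cos(a),np.sin(a),0]);R=down(a)
g=np.array([.56685,-.16238,0])+.084*e
env.command_gripper(0.6,effort=60)
env.move_ptp(g+[0,0,.13],R)
h=env.move_straight(g+[0,0,.040],vel=.08,force_limit=8);s=env.read_state();print(h,s["position"],np.round(s["force"],1))
if not h:
    env.command_gripper(0.0,effort=60);s=env.read_state();print(s["opening"],np.round(s["force"],1),s["time_s"])
c=env.camera("side");cv2.imwrite("pics/s2.png",crop(c["img"],200,170,400,320,4))
E
```

```text
False [ 0.59469588 -0.08304431  0.0408193 ] [0.1 0.2 0.1]
0.32106298737382394 [-0.3  0.6  1.9] 13.4917
```

View pics/s2.png

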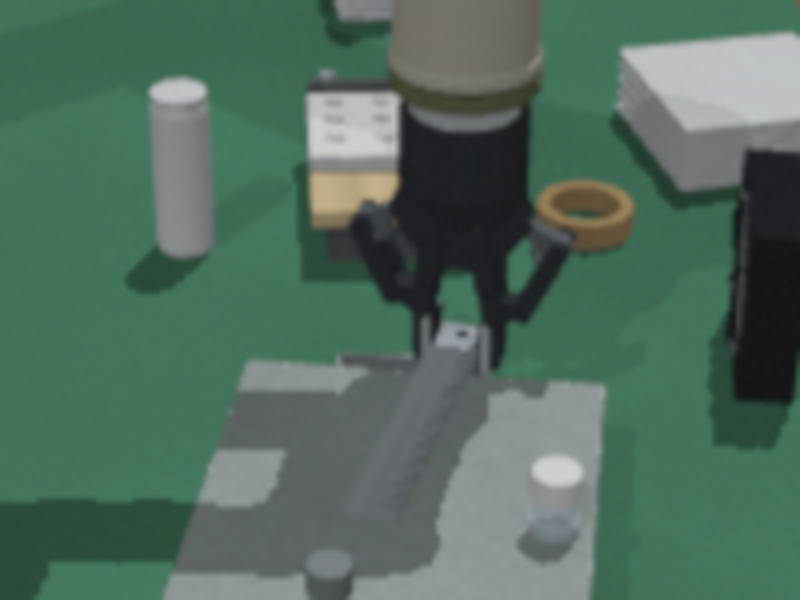

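The picture shows the pads on both edges of the rule's end at about (455,340), and the opening of 0.32 corresponds to about 27–30 mm. Lifting and checking for droop.

```bash
python3 - <<'E'
from bench import env
from meas import *
env.command_gripper(0.0,effort=90)
p=np.array(env.read_state()["position"])
env.move_straight(p+[0,0,.02],vel=.04)
s=env.read_state();print(s["opening"],np.round(s["force"],2),np.round(s["torque"],3))
env.move_straight(p+[0,0,.16],vel=.15)
s=env.read_state();print(s["opening"],s["position"],np.round(s["force"],2),np.round(s["torque"],3),s["time_s"])
c=env.camera("side");np.savez("side2.npz",**c);cv2.imwrite("pics/s3.png",crop(c["img"],200,120,400,270,4))
E
```

```text
0.29949403010442155 [-0.23 -0.83 -0.39] [ 0.037  0.011 -0.025]
0.3055858327982805 [ 0.59376448 -0.08280605  0.1989625 ] [-1.56 -0.13 -0.79] [ 0.033 -0.058  0.028] 15.5
```

View pics/s3.png

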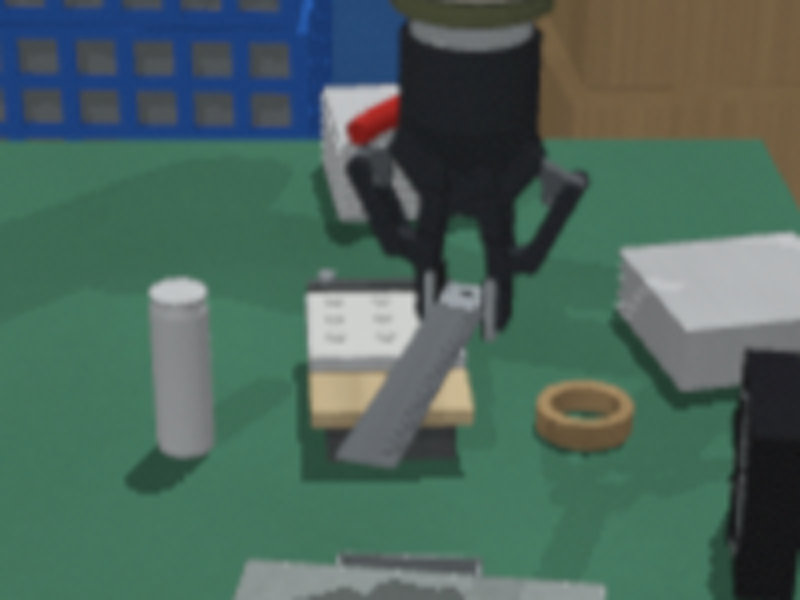

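The rule is held and clear of the riser: its near end is at (465,292) and its far end at (367,462) in the 4× crop. Now checking the droop against the projection of a level rule.

```bash
python3 - <<'E'
from meas import *
c=dict(np.load("side2.npz"));a=np.deg2rad(71.1);e=np.array([np.cos(a),np.sin(a),0])
g=np.array([.594,-.083,.199+.0205])
for dz in(0,-.005,-.01,-.02,-.03):print(dz,proj(c,g-.184*e+[0,0,dz]).round(1),)
print(proj(c,g+.016*e).round(1))
# depth of rule
P=cloud(c)
for f in np.arange(0,.19,.02):
    u,v=np.array([314,199])*(1-f/.18)+np.array([292.5,233])*f/.18
    print(np.round(P[int(v),int(u)],4))
E
```

```text
0 [290.7 233. ]
-0.005 [290.7 235.3]
-0.01 [290.7 237.5]
-0.02 [290.7 241.9]
-0.03 [290.8 246.3]
[317.3 191.4]
[ 0.5893 -0.1061  0.2188]
[ 0.5819 -0.1191  0.2179]
[ 0.5764 -0.1396  0.2186]
[ 0.5691 -0.1568  0.2178]
[ 0.5641 -0.1742  0.2174]
[ 0.5594 -0.1848  0.216 ]
[ 0.5526 -0.2023  0.2161]
[ 0.5479 -0.2202  0.2167]
[ 0.5414 -0.2358  0.2164]
[ 0.537  -0.2529  0.2171]
```

It droops only about 2 mm over the length. Now a row-by-row fit of the stack's lower and upper edges from the first top picture.

```bash
python3 - <<'E'
from meas import *
c=dict(np.load("top0.npz"));im=c["img"].astype(float)
print(im[245,220:264].astype(int).tolist())
lo=[];hi=[];ou=[]
for v in range(234,286):
    r=im[v];y=r[:,0]-r[:,2]
    # wood start: first crossing of half
    k=next(u for u in range(222,240) if y[u]<35<=y[u+1]);lo.append(on_plane(c,k+(35-y[k])/(y[k+1]-y[k]),v,.045))
    k=next(u for u in range(250,266) if y[u]>=35>y[u+1]);ou.append(on_plane(c,k+(35-y[k])/(y[k+1]-y[k]),v,.045))
    b=r.sum(1)
    k=next(u for u in range(222,232) if b[u]>=520>b[u+1]);hi.append(on_plane(c,k+(520-b[k])/(b[k+1]-b[k]),v,.057))
for n,l in(("lower",lo),("upper",hi),("outer",ou)):
    l=np.array(l);q=np.polyfit(l[:,0]-.561,l[:,1],1);print(n,q,np.std(np.polyval(q,l[:,0]-.561)-l[:,1]))
# ends of board
P=cloud(c)
for u in (235,245,253):
    y=im[:,u,0]-im[:,u,2]
    t=next(v for v in range(222,245) if y[v]<35<=y[v+1]);t=t+(35-y[t])/(y[t+1]-y[t])
    d=next(v for v in range(275,298) if y[v]>=35>y[v+1]);d=d+(35-y[d])/(y[d+1]-y[d])
    print(on_plane(c,u,t,.045)[0],on_plane(c,u,d,.045)[0])
E
```

```text
[[221, 221, 216], [222, 220, 214], [221, 220, 214], [222, 220, 215], [224, 222, 218], [213, 210, 212], [126, 124, 125], [113, 100, 79], [122, 105, 78], [180, 152, 114], [187, 158, 117], [186, 158, 117], [185, 156, 116], [184, 156, 116], [186, 157, 117], [184, 156, 115], [184, 155, 115], [187, 156, 117], [184, 155, 114], [183, 156, 115], [186, 157, 117], [184, 157, 116], [184, 155, 116], [186, 157, 117], [184, 156, 116], [184, 155, 114], [185, 155, 116], [183, 156, 113], [184, 156, 114], [185, 156, 115], [183, 155, 114], [185, 157, 114], [185, 157, 115], [185, 157, 114], [184, 157, 113], [186, 158, 116], [184, 157, 115], [167, 142, 104], [91, 89, 67], [50, 70, 56], [46, 69, 54], [48, 72, 56], [50, 71, 56], [48, 71, 56]]
lower [0.02153039 0.16894282] 0.0003523166748824783
upper [0.01738124 0.1697738 ] 0.00013863128962019288
outer [0.01772326 0.10884028] 0.00012366215397696293
0.6161390420879236 0.5054463175349482
0.6164373278285747 0.5057418874619175
0.6165960664148735 0.5059685587265852
```

The jig edge is at about (0.561, 0.1694), and the three fits agree within about 0.8 mm. Its direction is 1.0° from +x. Carrying the rule there with the held end at the tape side, hovering, then looking.

```bash
python3 - <<'E'
from bench import env
from meas import *
a=np.deg2rad(1.01);d=np.array([np.cos(a),np.sin(a),0]);n=np.array([-d[1],d[0],0])
cen=np.array([.561,.1694,0])+.003*d-.020*n
t=cen+.084*d
env.move_ptp(t+[0,0,.20],down(a))
env.move_straight(t+[0,0,.09],vel=.1)
s=env.read_state();print(s["position"],s["opening"],s["time_s"])
for nm in("top","side"):
    c=env.camera(nm);np.savez(nm+"3.npz",**c)
    b=(150,170,350,320) if nm=="top" else (220,160,380,280)
    cv2.imwrite(f"pics/{nm}3.png",crop(c["img"],*b,4 if nm=="top" else 5))
E
```

```text
[0.64909658 0.15105389 0.09115155] 0.3094283400545333 18.225
```

View pics/top3.png

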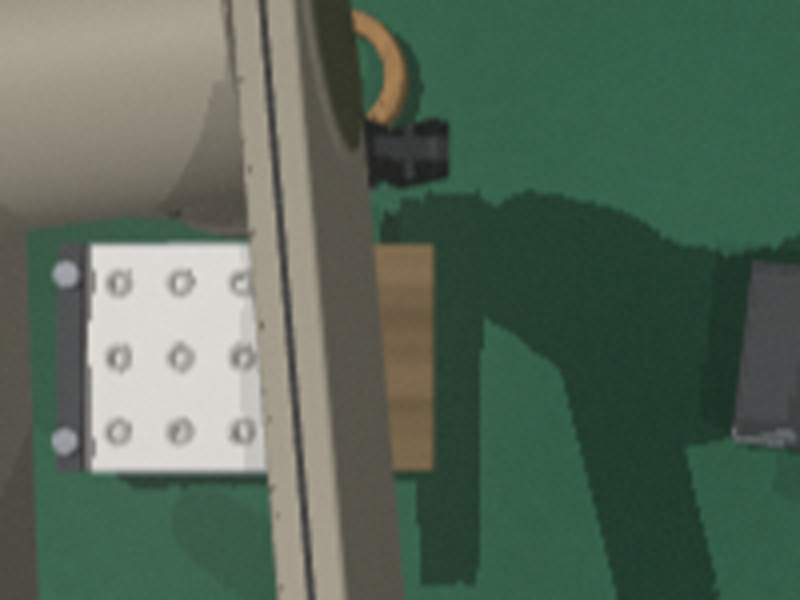

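View pics/side3.png

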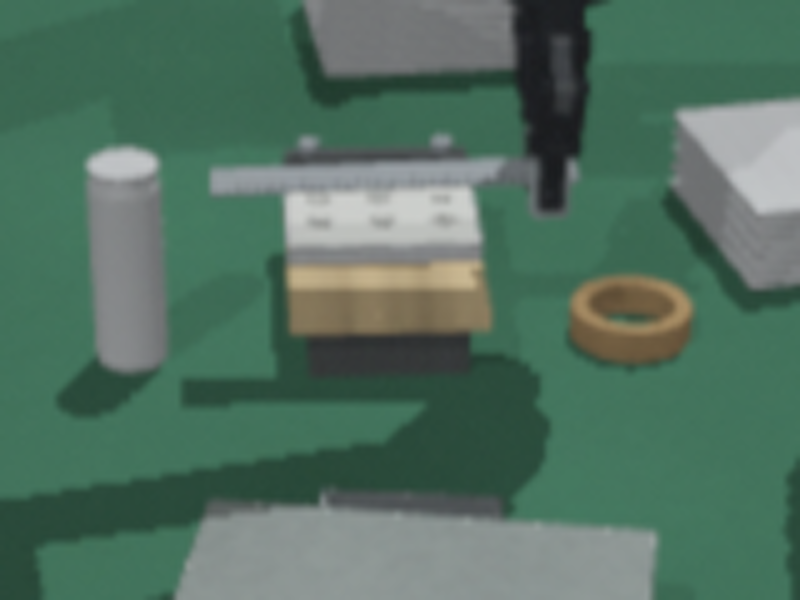

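The side view shows the rule level above the stack. Its left end at crop (210,180) is clear of the can (right edge 160), and the fingers are clear of the tape. Checking the rule's lateral position by ray-casting before lowering.

```bash
python3 - <<'E'
from meas import *
c=dict(np.load("side3.npz"));im=c["img"].astype(float);P=cloud(c)
for u in (265,272,):
    print(u,im[188:206,u].astype(int).sum(1).tolist())
for u in range(264,322,8):
    v=int(round(160+182/5+(u-262)*(-8/5)/60)); print(u,v,np.round(P[v,u],4), np.round(on_plane(c,u,v,.111),4))
E
```

```text
265 [254, 266, 282, 282, 292, 363, 442, 466, 465, 452, 390, 303, 285, 284, 284, 283, 283, 282]
272 [252, 264, 274, 277, 293, 391, 466, 468, 458, 432, 371, 297, 282, 281, 278, 277, 278, 279]
264 196 [0.4717 0.1496 0.1065] [0.472  0.1401 0.111 ]
272 196 [0.4935 0.1474 0.1073] [0.4936 0.1396 0.111 ]
280 196 [0.5152 0.1464 0.1076] [0.5152 0.1391 0.111 ]
288 196 [0.5369 0.1412 0.1098] [0.5368 0.1387 0.111 ]
296 195 [0.5587 0.1443 0.1111] [0.5587 0.1445 0.111 ]
304 195 [0.5808 0.1483 0.109 ] [0.5806 0.1441 0.111 ]
312 195 [0.6026 0.1467 0.1095] [0.6024 0.1436 0.111 ]
320 195 [0.6245 0.1461 0.1096] [0.6243 0.1431 0.111 ]
```

It's consistent: centreline y ≈ 0.147 and far end about 3 mm low. Lowering with a force stop.

```bash
python3 - <<'E'
from bench import env
from meas import *
a=np.deg2rad(1.01);R=down(a);d=R[:,0];n=np.array([-d[1],d[0],0])
t=np.array([.561,.1694,0])+.087*d-.020*n
env.move_straight(t+[0,0,.036],vel=.08)
f=np.array(env.read_state()["force"]);print(f)
h=env.move_straight(t+[0,0,.0245],vel=.012,force_limit=3)
s=env.read_state();print(h,s["position"],np.round(np.array(s["force"])-f,1),np.round(s["torque"],2),s["opening"],s["time_s"])
c=env.camera("side");np.savez("side4.npz",**c);cv2.imwrite("pics/s4.png",crop(c["img"],220,160,380,280,5))
E
```

```text
[-0.30853209 -0.41601886  0.01899719]
True [0.64820451 0.15092235 0.02548461] [0.8 0.8 4. ] [ 0.03 -0.12  0.07] 0.30780694823048793 19.95
```

View pics/s4.png

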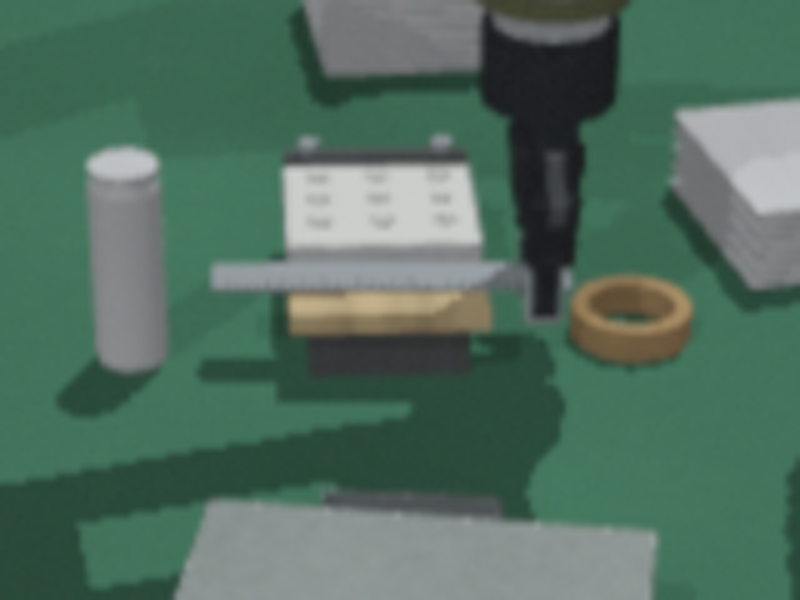

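The rule rests on the ledge with a small gap to the stack. Sliding it sideways until it touches.

```bash
python3 - <<'E'
from bench import env
from meas import *
a=np.deg2rad(1.01);R=down(a);d=R[:,0];n=np.array([-d[1],d[0],0])
p=np.array(env.read_state()["position"])
f=np.array(env.read_state()["force"])
h=env.move_straight(p+.014*n,vel=.012,force_limit=5)
s=env.read_state();print(h,s["position"],(np.array(s["position"])-p)@n,np.round(np.array(s["force"])-f,1),np.round(s["torque"],2),s["time_s"])
c=env.camera("side");np.savez("side5.npz",**c);cv2.imwrite("pics/s5.png",crop(c["img"],220,160,380,280,5))
E
```

```text
True [0.64756141 0.15735156 0.02505639] 0.00643981251246561 [-1.2 -1.1  0.2] [-0.24  0.13  0.06] 20.6917
```

View pics/s5.png

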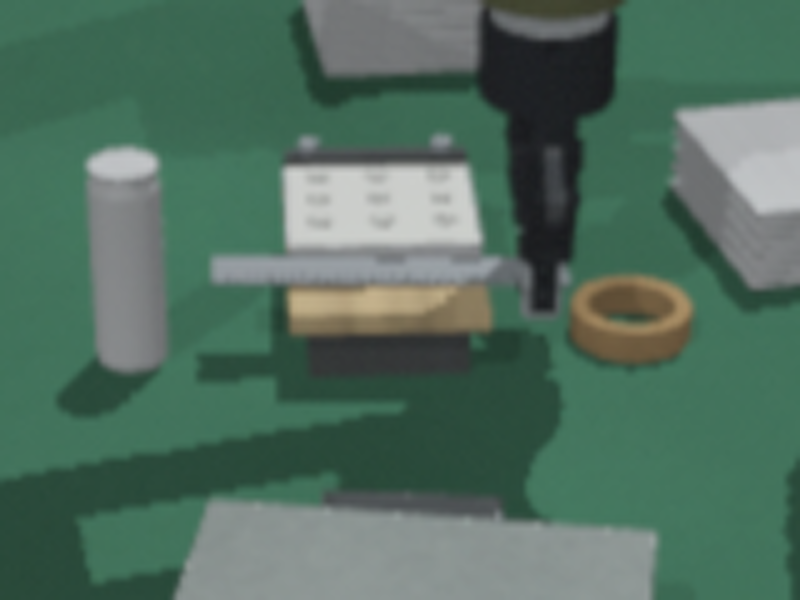

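It stopped on contact after 6.4 mm, with the rule's edge reaching the stack's side. Releasing, retreating upward and looking.

```bash
python3 - <<'E'
from bench import env
from meas import *
env.command_gripper(0.5,effort=40)
p=np.array(env.read_state()["position"])
env.move_straight(p+[0,0,.10],vel=.1)
q=np.array(env.read_state()["joint_positions"]);q[0]-=.6;env.movej(q)
print(env.read_state()["time_s"])
for nm in("top","side"):
    c=env.camera(nm);np.savez(nm+"6.npz",**c)
    b=(150,170,350,320) if nm=="top" else (220,160,380,280)
    cv2.imwrite(f"pics/{nm}6.png",crop(c["img"],*b,4 if nm=="top" else 5))
E
```

```text
23.65
```

View pics/top6.png

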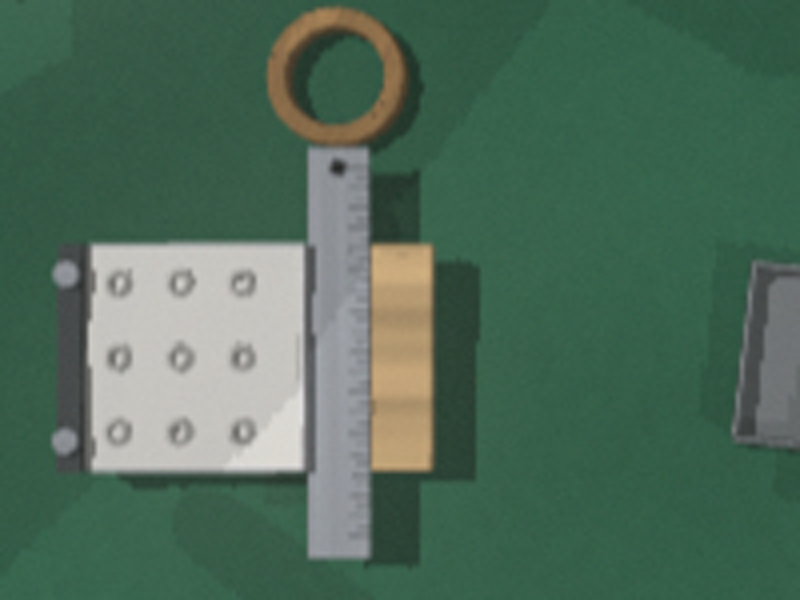

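View pics/side6.png

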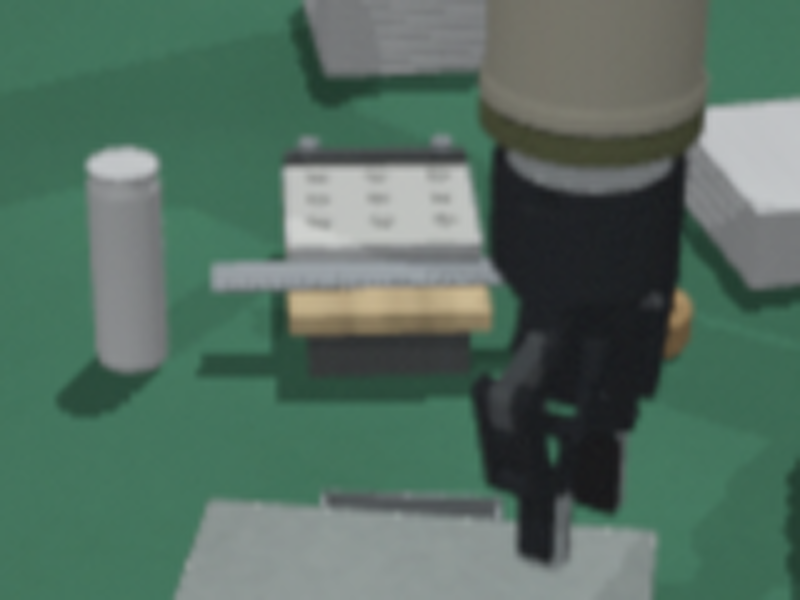

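Both views show the rule flat on the ledge against the stack (top crop: u 308–370, v 147–558). The dark strip at u 306–314 could be the stack's shadow or a gap, so I'll fit the edges.

```bash
python3 - <<'E'
from meas import *
c=dict(np.load("top6.npz"));im=c["img"].astype(float)
print(im[255,222:246].astype(int).tolist())
B=im[...,2]-im[...,1]
L=[];Rr=[];br=im.sum(2)
for v in list(range(211,228))+list(range(292,306)):
    g=B[v]; # green bg: strongly negative; rule positive
    k=next(u for u in range(220,232) if g[u]<-4<=g[u+1]);L.append(on_plane(c,k+(-4-g[k])/(g[k+1]-g[k]),v,.047))
for v in range(211,306):
    g=im[v,:,2]-im[v,:,1]
    k=next((u for u in range(236,248) if g[u]>=-6>g[u+1]),None)
    if k: Rr.append(on_plane(c,k+(-6-g[k])/(g[k+1]-g[k]),v,.047))
for n,l in(("inner",L),("outer",Rr)):
    l=np.array(l);q=np.polyfit(l[:,0]-.561,l[:,1],1);print(n,q,np.std(np.polyval(q,l[:,0]-.561)-l[:,1]),len(l))
for u in(230,235,239):
    t=next(v for v in range(200,220) if B[v,u]<-4<=B[v+1,u] or (B[v,u]<-4 and B[v+1,u]>=-4));b=next(v for v in range(300,320) if B[v,u]>=-4>B[v+1,u]);print(on_plane(c,u,t+.5,.047)[0],on_plane(c,u,b+.5,.047)[0])
P=cloud(c);print([P[v,235,2].round(4) for v in range(210,308,12)])
E
```

```text
[[200, 198, 192], [198, 195, 190], [178, 177, 172], [186, 185, 186], [109, 107, 107], [81, 83, 84], [90, 91, 94], [146, 150, 155], [154, 159, 164], [154, 157, 163], [152, 156, 160], [152, 155, 160], [154, 157, 162], [157, 161, 167], [156, 158, 165], [156, 158, 165], [151, 155, 159], [139, 143, 147], [137, 140, 146], [139, 145, 150], [124, 118, 108], [175, 150, 112], [182, 154, 114], [181, 153, 113]]
inner [0.02073001 0.16942268] 6.090931900165838e-05 31
outer [0.01982977 0.13942499] 0.0005812164498982513 95
0.663033169448955 0.46239808051995285
0.6631545666894472 0.4625549469248506
0.6632516526473043 0.46268039919248943
[np.float64(0.0441), np.float64(0.0474), np.float64(0.0446), np.float64(0.0428), np.float64(0.0434), np.float64(0.0445), np.float64(0.045), np.float64(0.0465), np.float64(0.045)]
```

The rule's inner edge is at y = 0.1694, against a stack edge of 0.1690–0.1698. The angle differs by about 0.2° (roughly 0.3 mm over the side), and it spans x 0.4625–0.6632, so about 45 mm sticks out at each end. That is flush within measurement error. As a finishing touch I'll nudge its outer side lightly at mid-length with a shut fingertip.

```bash
python3 - <<'E'
from bench import env
from meas import *
a=np.deg2rad(1.01);R=down(a);d=R[:,0];n=np.array([-d[1],d[0],0])
t=np.array([.561,.1694,0])-.049*n
env.command_gripper(0.0,effort=40)
env.move_ptp(t+[0,0,.13],R)
env.move_straight(t+[0,0,.053],vel=.1)
h=env.move_straight(t+[0,0,.042],vel=.01,force_limit=3)
p=np.array(env.read_state()["position"]);print(h,p)
if h and .043<p[2]<.0463:
    env.move_straight(np.array([*t[:2],p[2]+.0006]),vel=.02)
    p=np.array(env.read_state()["position"]);f=np.array(env.read_state()["force"])
    h=env.move_straight(p+.016*n,vel=.01,force_limit=5)
    s=env.read_state();print(h,s["position"],(np.array(s["position"])-p)@n,np.round(np.array(s["force"])-f,1),s["time_s"])
    q=np.array(s["position"]);env.move_straight(q-.004*n,vel=.03)
p=np.array(env.read_state()["position"]);env.move_straight(p+[0,0,.12],vel=.12)
q=np.array(env.read_state()["joint_positions"]);q[0]-=1.0;env.movej(q)
print(env.read_state()["time_s"])
for nm in("top","side"):
    c=env.camera(nm);np.savez(nm+"7.npz",**c);cv2.imwrite(f"pics/{nm}7.png",c["img"][:,:,::-1])
c=dict(np.load("top7.npz"));im=c["img"].astype(float);B=im[...,2]-im[...,1];L=[]
for v in list(range(211,228))+list(range(292,306)):
    g=B[v];k=next(u for u in range(220,232) if g[u]<-4<=g[u+1]);L.append(on_plane(c,k+(-4-g[k])/(g[k+1]-g[k]),v,.047))
L=np.array(L);print(np.polyfit(L[:,0]-.561,L[:,1],1))
E
```

```text
True [0.56179982 0.12039448 0.0450918 ]
True [0.56122643 0.13395586 0.04509608] 0.013552564723759347 [ 1.9 -1.4  5.3] 28.8167
32.2417
[0.01998714 0.16953343]
```

View pics/top7.png

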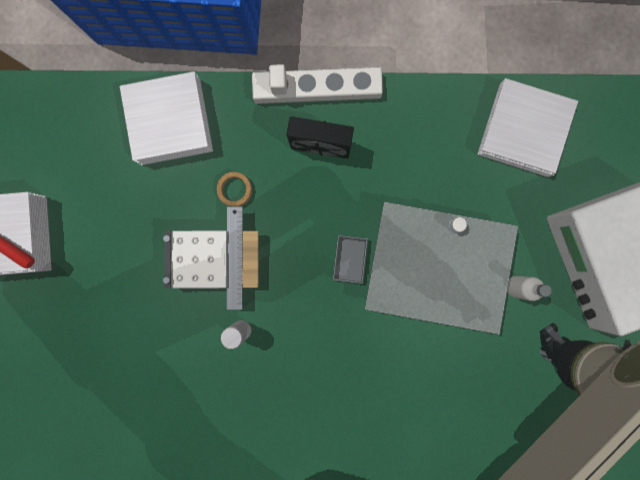

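View pics/side7.png

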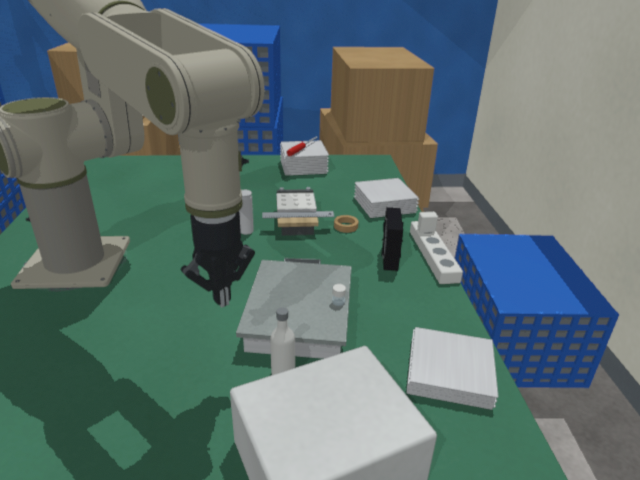

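Both views show the rule on the ledge against the stack at top (235,208)–(235,309), with the gripper clear of everything. One last check that the other objects haven't moved, then hand in.

```bash
python3 - <<'E'
from bench import env
from meas import *
b={"can":(.112,215,315,260,355),"jar":(.088,445,210,475,240),"bottle":(.13,505,270,560,310),"tape":(.01,210,165,260,206),"fan":(.1,280,110,360,160),"tray":(.012,328,228,370,290)}
for k,(h,x0,y0,x1,y1) in b.items():
    o=[]
    for f in("top0","top7"):
        c=dict(np.load(f+".npz"));z=cloud(c)[y0:y1,x0:x1,2];v,u=np.nonzero((z>h)&((z<.045) if k=="tray" else True));o.append((u.mean()+x0,v.mean()+y0))
    print(k,np.round(np.subtract(*o[::-1]),2))
s=env.read_state();print(s["force"],s["time_s"]);env.sign_off()
E
```

```text
can [ 0.02 -0.03]
jar [-0.1   0.03]
bottle [-0.01 -0.02]
tape [-0.08 -0.1 ]
fan [-0.03 -0.  ]
tray [-0.02 -0.29]
[1.64745557 0.80386503 0.29407786] 32.3417
the job is handed in; nothing more can be done
```

The straightedge is off the shelf and lying flat on the jig's free ledge against the LED stack, released. I handed the job in at about 32 s of the 64 s allowed.

I drew it about 98 mm along its own axis with a shut fingertip at about 5 N, until one end stuck out about 50 mm past the shelf on the tray side. I gripped that end across its width, lifted it, and carried it over with the held end on the tape side, away from the can. I then lowered it under a force stop, slid it against the stack, let go, and nudged it once at mid-length.

**Last checks:**
- **Flush:** its inner edge is at y = 0.1695. The stack's edge measured 0.1690–0.1698 in three fits, and the camera calibration is good to about 2 mm.
- **Angle:** it differs from the stack's side by about 0.1–0.15°, roughly 0.2 mm over the side.
- **Cover:** before the nudge it spanned x = 0.4625 to 0.6632, so it covers the whole side with about 45 mm out at each end. I did not remeasure this afterwards, but the last picture looks the same.
- **Other objects:** the can, jar, bottle, tape, fan and tray moved less than 0.3 pixel in the top view, and the gripper is clear of everything.

**Doubtful reading:** the force change that stopped the final nudge was mostly vertical, so the fingertip was partly rubbing on the ledge. It is weak evidence of how firmly the rule is seated, and the flush result rests on the image fit.

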